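Take the push-fit stop end off the cold supply pipe

ROBOT

A 7-joint arm with a two-finger parallel gripper is mounted at the origin on the work surface. World frame = base frame: x ahead of the robot, y to its left, z up, the work surface at z = 0. Lengths are in m, angles in rad, forces in N, time in s.
With the tool pointing down it reaches from about 0.375 to 0.925 m from the base axis. Payload 3.1 kg.
Tool frame: the origin (TCP) lies at the very end of the fingers, on their centre line; the grasp point (between the pads) lies 19 mm behind it (env.pinch_z is the distance from the TCP to the grasp point, in m); z points along the fingers, y is the line along which they close (so a half turn about z gives the same grasp; the last joint's range is limited). The gripper opens to 85 mm and grips with 20 to 120 N. Pads are 22 mm wide; open, the fingers measure 114 mm over their backs; the gripper's body (76 mm by 85 mm) begins 54 mm behind the grasp point. The pads swing forward as they close: fully open they stand 13 mm farther back than shut.
Start: joints at [1.152, 0.383, 0.044, 1.598, -0.018, 1.161, -0.05], TCP at [0.205, -0.617, 0.231] pointing down, gripper open.
Joint ranges: [-2.61, 2.61], [-0.41, 2.15], [-1.48, 1.57], [0, 2.5], [-1.57, 4.71], [0.05, 1.97], [-2.85, 2.85]. Speed limits (rad/s): [2.79, 2.79, 3.14, 3.14, 3.14, 3.14, 3.14].

INTERFACE

Orientations are given as a unit quaternion [x, y, z, w].
In Python, from cell import env gives the robot as it stands.
- The arm moves only by the tool carry_out, never from a script. Its argument "increments" is a list that holds one entry, the list of rows, each a list of 5 numbers: the shift along the tool's x, y, z in mm, then the turn about the tool's z in degrees, then the opening in per cent of the stroke, from 0 (shut) to 100 (fully open). In form: [[[x, y, z, yaw, gripper], ...]]. A call has 1 to 20 rows; each row is the pose to reach, as a shift and turn from the pose commanded when the call began, along the tool's axes at that moment; what a row does not reach only later rows make up. A row lasts 1/12 s, in which the tool goes at most 41.7 mm and 7.16 degrees, less where a joint would pass 70% of its speed; a pose out of reach is approached as far as the arm can. A call with a gripper value outside its range is refused whole. The fingers move at their own pace and stop on an object; "newtons" is the grip in N (left out, the last holds). Time passes only in rows, so rows that repeat a pose let the fingers close. It gives the time, the measured TCP pose, the force, the opening and the grip force at its end, in the units of the state.
- env.get_state(): the state, without advancing time (a new reading comes with each control period).
- env.get_image(name): name is "scene" or "top" or "wrist"; returns (picture, depth): 420x560x3 uint8, red, green, blue; 420x560 float32, m along the optical axis (not along the pixel's ray), 0 where there is no reading.
- env.camera_params(name): a dict with "camera_matrix" (3x3 intrinsics, pixels), "pose" (4x4, takes a point from camera to world coordinates). Camera axes: x right, y down, z forward; pixel columns grow to the right and rows downward; lengths in m; the calibration is good to about 2 mm. A picture is of the moment at which its call begins: read the wrist's pose just before it. camera_params takes no time and is no camera call; for the wrist camera it gives the pose at the moment of the call.
- env.job_done(): hands the job in; it is judged then, once.
The state is a dict: "time_s": time; "joint_pos": joint angles; "qvel": joint speeds; "joint_torque": joint torques, N m; "position": TCP position; "tcp_rot": TCP orientation; "wrist_force": force on the tool from outside, world axes, zero at the start; "ft_torque": the same for the moment, N m; "width": finger opening in m; "gripper_force": force on a finger pad.
Only numpy, scipy, OpenCV 4.12 (cv2) and the standard library are available. Lean on these libraries where they do the work, as an engineer would, in place of code of your own. Each camera call takes 0.05 s, during which the arm holds its last target. There are 200 camera calls.

TASK

A new machine valve is to go on the cold-water pipe tail, the one with the blue clip. Pull the blue locking clip off and lay it in the white tray, then squeeze the collet ring into the push-fit stop end and, keeping it squeezed, draw the stop end straight off the pipe and lay it in the tray too. Do not lean on the pipe, tug at the fitting while its teeth still bite, crush the ring or drop anything, and leave the hot side with the red clip and everything else as it is.

Things in the scene. Friction and masses are not known exactly. Their poses are not given: they have to be found in the camera images.
- tail_cold: Cold pipe tail, fixed. Origin on the counter at its copper riser's axis, z up. BLUE band on the riser, brass elbow, steel bracket behind (y 16 to 61 mm, 132 mm tall). The copper pipe, 15 mm across, runs level along this body's -y, axis 105 mm above the counter. Brass ends 24 mm along -y; from there the pipe is bare for 56 mm up to the collet ring. Free end 112 mm from the riser, inside the cap.
- tail_hot: Hot pipe tail, the same with a RED band, to be left alone.
- pipe_cold (a point): Centre of the free end of the cold pipe, on its axis (axes as tail_cold: the pipe points along -y).
- stop_cold: White push-fit stop end (cap) on the cold pipe, loose, 55 g, octagonal, 29 mm across. Origin on the axis at the middle of its 36 mm white body; y along the pipe, +y to the elbow: closed flat end at y = -18, mouth at +18, then 5 mm gap with the collet's neck (18 mm), then the grey collet ring, +23 to +27, 23 mm across: a 4.1 mm step around the pipe. 45 mm long over all, 40.5 with the collet in.
- collet_cold (a joint): How far the grey collet ring of the cold stop end is pressed into it, in m: 0 out, 0.0045 fully in. Sprung: 5 N starts it, 11 N takes it home, springs back when let go. A push on its upper rim alone also moves it straight. With the clip in place it gives 1.5 mm at most. Plastic: ring and cap stand a light grip of 20 to 35 N between two fingers, not 45 N.
- collet_cold_face (a point): Centre of the outer face of that collet ring (the face towards the elbow), on the pipe's axis, axes as stop_cold; moves with the ring.
- clip_cold: Blue locking clip, loose, 20 g: a 4.2 mm thick horseshoe, 30 mm wide, astride the collet's neck between ring and white body, open downwards, with an upright ribbed pull tab 14 mm wide (x) and 8 mm thick (y, along the pipe). Origin on the pipe's axis, mid-thickness, z up; tab from z = 20 to 38 mm, legs down to z = -11 mm. It lifts straight up, free after 22 mm.
- stop_hot: The like stop end on the hot pipe, to be left alone.
- clip_hot: The like clip, red, on the hot stop end, to be left alone.
- tray_in (a point): Centre of the inner floor of the fixed white tray, open box 130 x 220 mm outside (x, y of this frame), walls 4 mm thick, rim 24 mm above this floor. Clip and stop end fit side by side along y.
- wrench: Spanner, bystander, lying.
- screwdriver: Screwdriver, bystander, lying.
- tape_roll: White plastic roll, 52 mm, bystander, lying.
- valve: Chrome machine valve with a blue lever, 71 mm tall, bystander, standing.
- stop_cold_end (a point): Centre of the closed end of the cold stop end, on its axis (axes as stop_cold). At the start 13 mm beyond the pipe's end; the cap can be pushed 4 mm further on. A seal drags at about 7 N both ways. Teeth in it catch the pipe's grip groove: it comes off only with the collet 3.5 mm or more in. Mouth clear of the pipe after 23 mm of travel, collet ring after 32 mm.
- cup: Blue plastic dosing cup, 56 mm across, 55 mm tall, bystander, standing.

How it is judged:
By the outcome, as a careful person would: the job done as asked, in the order asked, and still so for the second after the job is handed in, with the robot touching nothing.
It also fails if it takes over 64 s, if anything falls off the work surface, if the arm or the gripper's body presses on something with over 40 N, if the wrist force passes 120 N, or if a joint passes its speed limit or range.

## Working session

There is one attempt and no reset: what is moved stays moved. The work goes in short steps, Python scripts to look and compute and a tool call to move; the robot and the scene stay as the last step left them, time stands still between calls to the robot, and variables do not carry over. Pictures are saved under pics/ and viewed, at most 10 in all, crops included, and the job is handed in when it is done.

Besides the shell and the picture viewer there is one more tool, called as name(argument=value, ...), one argument or row to a line, values as JSON. carry_out: Moves the arm, as the interface text tells. Its arguments: {"type":"object","properties":{"increments":{"type":"array"},"newtons":{"type":"number"}},"required":["increments"]}

```bash
mkdir -p pics
cat > h.py <<'E'
import numpy as np, cv2
from cell import env
def snap(n,f):
    p=env.camera_params(n); im,d=env.get_image(n); cv2.imwrite(f'pics/{f}.png',im[:,:,::-1]); np.savez(f'pics/{f}.npz',im=im,d=d,K=p['camera_matrix'],T=p['pose']); return im,d
def pt(f,u,v,r=1):
    z=np.load(f'pics/{f}.npz'); d=z['d'][v-r:v+r+1,u-r:u+r+1]; d=np.median(d[d>0]); K=z['K']
    return z['T'][:3]@np.array([(u-K[0,2])*d/K[0,0],(v-K[1,2])*d/K[1,1],d,1])
def cloud(f):
    z=np.load(f'pics/{f}.npz'); d=z['d'];K=z['K']; v,u=np.indices(d.shape)
    P=np.stack([(u-K[0,2])*d/K[0,0],(v-K[1,2])*d/K[1,1],d],-1)@z['T'][:3,:3].T+z['T'][:3,3]
    return P,z['im'],d>0
E
python3 - <<'E'
from h import *
a,_=snap('scene','s0'); b,_=snap('top','t0')
s=env.get_state(); print(s)
print(env.camera_params('top')['pose'].round(3),env.camera_params('scene')['pose'].round(3))
E
```

```text
{'time_s': 0.1, 'joint_pos': array([ 1.15220876,  0.38375196,  0.04383409,  1.59945217, -0.01788757,
        1.16122845, -0.04990446]), 'qvel': array([ 0.0007241 , -0.0007449 ,  0.00118613, -0.00456857, -0.00191069,
        0.00047409, -0.0001022 ]), 'joint_torque': array([ 2.66669114e-03, -4.34727216e+01,  1.02934409e+00, -2.50455540e+01,
        1.08767129e-02,  5.42722075e-03,  5.88034624e-06]), 'position': array([ 0.20467164, -0.61600708,  0.22999727]), 'tcp_rot': array([ 9.87157170e-01,  1.59747373e-01, -2.63604758e-04, -1.19508344e-03]), 'wrist_force': array([-0.11877165,  0.20681144, -0.02675904]), 'ft_torque': array([ 0.04310401, -0.03084876,  0.03659097]), 'gripper_force': 0.0, 'width': 0.08534464153126992}
[[ 0.021 -0.999  0.045  0.442]
 [-1.    -0.021 -0.005  0.047]
 [ 0.006 -0.045 -0.999  1.491]
 [ 0.     0.     0.     1.   ]] [[ 0.28   0.589 -0.758  1.437]
 [ 0.96  -0.16   0.23  -0.226]
 [ 0.014 -0.792 -0.61   0.83 ]
 [ 0.     0.     0.     1.   ]]
```

View pics/s0.png

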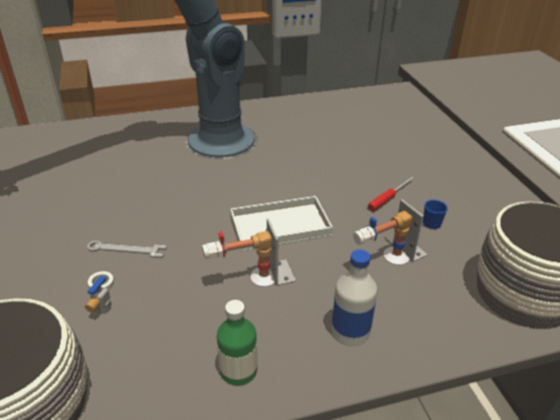

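View pics/t0.png

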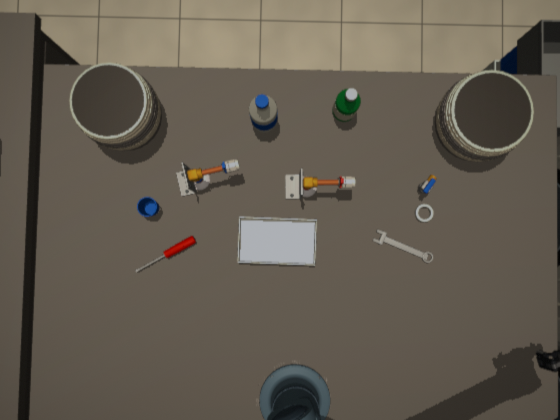

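Run:
```python
from h import *
a=cv2.imread('pics/t0.png')[140:220,130:270]; b=cv2.imread('pics/s0.png')[190:275,340:450]
cv2.imwrite('pics/c0.png',np.hstack([cv2.resize(a,(560,320),interpolation=3),cv2.resize(b,(414,320),interpolation=3)])[:, :800] if 0 else np.vstack([cv2.resize(a,(490,280),interpolation=3),cv2.resize(b,(490,310),interpolation=3,)[:310]]))
for n,(u,v) in dict(bracket=(184,170),elbow=(194,175),pipe=(212,170),clip=(225,167),cap=(233,166),capend=(238,165),tray=(277,241),tl=(244,222),tr=(311,222),bl=(244,260),br=(311,260),hotcap=(349,183),bottle=(262,101),roll=(425,213)).items(): print(n,pt('t0',u,v).round(4))
P,im,ok=cloud('t0'); m=ok&(P[...,2]>0.03)&(P[...,0]>.3);
```

```text
bracket [0.6283 0.3085 0.1297]
elbow [0.6168 0.2834 0.1201]
pipe [0.6319 0.2368 0.1149]
clip [0.6372 0.1996 0.1393]
cap [0.6432 0.1807 0.119 ]
capend [0.6465 0.1676 0.1173]
tray [0.4467 0.0604 0.0051]
tl [0.4991 0.156  0.0077]
tr [ 0.5031 -0.0359  0.0059]
bl [0.3905 0.1535 0.0052]
br [ 0.3944 -0.0379  0.0052]
hotcap [ 0.6044 -0.1288  0.1185]
bottle [0.7969 0.1038 0.2023]
roll [ 5.362e-01 -3.646e-01  4.000e-04]
```

View pics/c0.png

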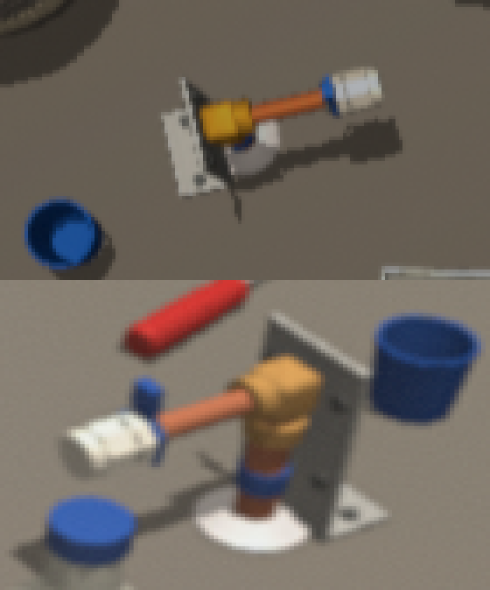

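```bash
cat >> h.py <<'E'
from scipy.spatial.transform import Rotation as R
def go(p,ang):
    """shift mm in tool axes and yaw deg so that TCP = p and tool x at world angle ang (deg)"""
    s=env.get_state(); r=R.from_quat(s['tcp_rot']).as_matrix()
    d=r.T@(np.array(p)-s['position'])*1e3; a=np.degrees(np.arctan2(r[1,0],r[0,0]))
    print('now',s['position'].round(4),'ang',a.round(2),'t',s['time_s'],'F',s['wrist_force'].round(2),'w',round(s['width'],4),'-> shift',d.round(1),'yaw',round(-(ang-a),2),'rows',np.linalg.norm(d)/41.7)
E
python3 - <<'E'
from h import *
s=env.get_state(); T=env.camera_params('wrist')['pose']; r=R.from_quat(s['tcp_rot']).as_matrix()
print((r.T@(T[:3,3]-s['position'])).round(4),(r.T@T[:3,:3]).round(3),env.camera_params('wrist')['camera_matrix'])
go([.63,.19,.30],14.5)
E
```

```text
[ 0.0797  0.0003 -0.1443] [[-0.    -0.951 -0.311]
 [ 1.    -0.001  0.001]
 [-0.001 -0.311  0.951]] [[332.47900672   0.         276.42904736]
 [  0.         332.47900672 211.88741534]
 [  0.           0.           1.        ]]
now [ 0.2047 -0.616   0.23  ] ang 18.38 t 0.1 F [-0.12  0.21 -0.03] w 0.0853 -> shift [ 657.8 -630.9  -68.6] yaw 3.88 rows 21.91920005818299
```

carry_out(
  increments=[
    [[120,-110,-68,4,100],[240,-230,-68,4,100],[360,-345,-68,4,60],[480,-460,-60,4,60],[600,-575,-50,4,60],[657,-631,-40,4,60],[657,-631,-40,4,60],[657,-631,-40,4,60],[657,-631,-40,4,60],[657,-631,-40,4,60],[657,-631,-40,4,60],[657,-631,-40,4,60],[657,-631,-40,4,60],[657,-631,-40,4,60],[657,-631,-40,4,60],[657,-631,-40,4,60],[657,-631,-40,4,60],[657,-631,-40,4,60],[657,-631,-40,4,60],[657,-631,-40,4,60]],
  ],
)

```text
time_s: 1.77
position: [0.5917, 0.1181, 0.2698]
tcp_rot: [0.992, 0.125, -0.0, 0.0]
wrist_force: [0.1, -0.2, 0.1]
width: 0.0513
gripper_force: 0.0
```

carry_out(
  increments=[
    [[0,0,0,0,60],[0,0,0,0,60],[0,0,0,0,60]],
  ],
)

```text
time_s: 2.02
position: [0.5909, 0.1163, 0.2694]
tcp_rot: [0.992, 0.125, -0.001, 0.0]
wrist_force: [-0.1, -0.5, -0.0]
width: 0.0515
gripper_force: 0.0
```

Run:
```python
from h import *
go([.63,.19,.27],14.5); snap('wrist','w1')
```

```text
now [0.5909 0.1163 0.2694] ang 14.41 t 2.0167 F [-0.13 -0.49 -0.02] w 0.0515 -> shift [ 56.2 -61.7  -0.8] yaw -0.09 rows 2.001198685264408
```

View pics/w1.png

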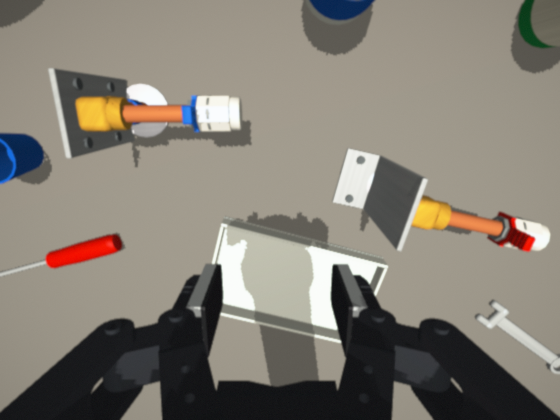

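carry_out(
  increments=[
    [[25,-35,0,0,50],[56,-67,0,0,50],[56,-67,0,0,50],[56,-67,0,0,50],[56,-67,0,0,50]],
  ],
)

```text
time_s: 2.48
position: [0.6289, 0.1934, 0.2699]
tcp_rot: [0.992, 0.124, -0.0, 0.001]
wrist_force: [0.3, -0.1, -0.2]
width: 0.0427
gripper_force: 0.0
```

Run:
```python
from h import *
go([.63,.19,.27],14.5); snap('wrist','w2'); s=env.get_state()
P,im,ok=cloud('w2'); r=R.from_quat(s['tcp_rot']).as_matrix(); Q=(P-s['position'])@r*1e3
im=im.astype(int); b=ok&(im[...,2]>im[...,0]+60)&(im[...,2]>im[...,1]+40)&(P[...,2]>.09)&(P[...,2]<.2)
np.set_printoptions(suppress=True,precision=1)
print('blue',b.sum(),Q[b].min(0),Q[b].max(0)); t=b&(P[...,2]>.132); v,u=np.nonzero(t); print('tab',t.sum(),Q[t].min(0),Q[t].max(0),Q[t].mean(0),u.min(),u.max(),v.min(),v.max(),(P[t].mean(0)*1e3))
g=ok&(P[...,2]>.2)&(np.abs(Q[...,0])<25)&(np.abs(Q[...,1])<50); 
for sgn in (-1,1):
    k=g&(Q[...,1]*sgn>0); print('finger',k.sum(),Q[k].min(0),np.percentile(Q[k],99,axis=0),Q[k].max(0))
# white cap & copper pipe
w=ok&(im.min(-1)>140)&(P[...,2]>.09)&(P[...,2]<.16); print('cap',Q[w].min(0),Q[w].max(0))
c=ok&(im[...,0]>im[...,2]+50)&(P[...,2]>.1)&(P[...,2]<.2)
for y in range(-90,0,8):
    k=c&(abs(Q[...,1]-y)<3)
    if k.sum()>5: print(y,k.sum(),Q[k][:,0].min(),Q[k][:,0].max(),P[k][:,2].max()*1e3)
cv2.imwrite('pics/w2c.png',cv2.resize(cv2.imread('pics/w2.png')[:, 120:480],(700,817//2*2))[:600] if 0 else cv2.imread('pics/w2.png'))
```

```text
now [0.6289 0.1934 0.2699] ang 14.29 t 2.4833 F [ 0.35 -0.05 -0.19] w 0.0427 -> shift [ 0.2  3.6 -0. ] yaw -0.21 rows 0.08540281879021706
blue 855 [  3.5 -10.3  70.2] [163.2 139.6 180.1]
tab 534 [  8.8 -10.3  70.2] [137.6 139.6 135.8] [91.8 76.4 93. ] 265 524 0 192 [736.8 140.5 177.1]
finger 15774 [-12.8 -50.  -94.1] [ 18.2  -1.1 -10.7] [20.2 -0.1 -2.6]
finger 16469 [-12.3   0.1 -94.4] [ 18.2  49.7 -11.1] [20.5 50.  -2.1]
cap [-109.1 -113.9  110.3] [153.9 294.4 172.6]
-90 218 2.07681021079478 29.76788393586675 122.29258065342574
-82 240 1.7358410243166291 29.586759032199218 122.25822714860173
-74 197 2.3514373832881894 29.116803025367805 121.38650495720837
-66 133 2.893915558678898 27.69703851439213 120.44955524949258
-58 100 8.823229220044617 22.055542304424335 115.29662865934814
-50 98 8.754114048440826 22.767272775691143 115.419182208495
-42 101 8.80501514367455 22.76999675477822 115.07032403567486
-34 105 8.733749571120903 22.814127225777415 115.18597647163188
-26 105 8.593257319531965 22.996720201928643 115.00295293455947
-18 99 8.64041029324198 22.736913786569104 114.79684939613949
-10 14 11.547424128201977 23.010616753433094 118.91092641865015
```

View pics/w2.png

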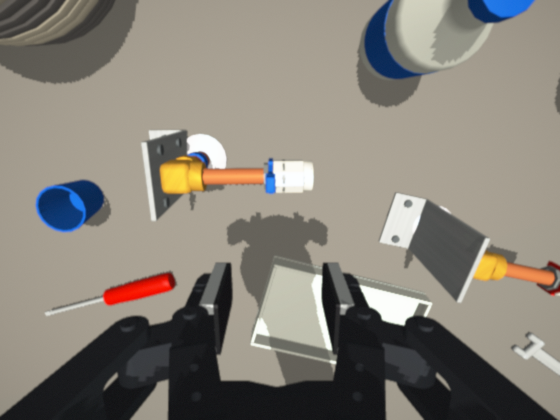

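Run:
```python
from h import *
s=env.get_state(); go(s['position'],14.5)
P,im,ok=cloud('w2'); r=R.from_quat(s['tcp_rot']).as_matrix(); Q=(P-s['position'])@r*1e3
np.set_printoptions(suppress=True,precision=1)
im=im.astype(int); b=ok&(im[...,2]>im[...,0]+40)&(im[...,2]>im[...,1]+20); b[:150]=0;b[200:]=0;b[:,:255]=0;b[:,330:]=0
v,u=np.nonzero(b)
for i in range(v.min(),v.max()+1,3): k=u[v==i]; print(i,k.min(),k.max(),Q[i,(k.min()+k.max())//2],P[i,(k.min()+k.max())//2,2]*1e3)
t=b&(P[...,2]>.143); print('tab',t.sum(),Q[t].min(0),Q[t].max(0),Q[t].mean(0))
w=ok&(im.min(-1)>120)&(P[...,2]>.10)&(P[...,2]<.16);w[:150]=0;w[200:]=0;w[:,:255]=0;w[:,330:]=0
print('cap',Q[w].min(0),np.percentile(Q[w],98,axis=0),Q[w].max(0))
c=cv2.resize(cv2.imread('pics/w2.png')[145:210,250:330],(800,650)[:2],interpolation=2); cv2.imwrite('pics/w2c.png',c[:600])
```

```text
now [0.6291 0.1923 0.27  ] ang 14.19 t 2.5333 F [-0.15  0.34 -0.71] w 0.0428 -> shift [0. 0. 0.] yaw -0.31 rows 0.0
159 269 271 [ 30.6  -6.6 164.4] 105.58654322521194
162 268 272 [ 29.5  -6.5 154.7] 115.23488810418692
165 268 272 [ 26.7  -6.5 154.9] 115.08323857481307
168 268 272 [ 24.3  -6.5 152.9] 117.03545306709046
171 268 272 [ 22.7  -6.4 147.3] 122.67748660380362
174 265 274 [ 22.7  -7.  134.3] 135.6449271034067
177 265 275 [ 21.7  -6.  126.9] 143.1217110491288
180 265 275 [ 19.4  -6.  125.8] 144.21901263023784
183 265 275 [ 16.8  -6.  126.1] 143.9411208723368
186 265 275 [  79.8   -0.8 -144.2] 414.1123114274201
189 265 275 [ 11.8  -6.  125.6] 144.39401386934077
192 266 274 [  9.1  -6.  125.8] 144.23684404911262
tab 128 [  8.8 -10.2 124.5] [ 22.7  -2.7 127. ] [ 15.6  -6.3 126.1]
cap [  1.6 -13.  125.9] [ 30.2  31.  166. ] [ 30.8  31.9 169.6]
```

View pics/w2c.png

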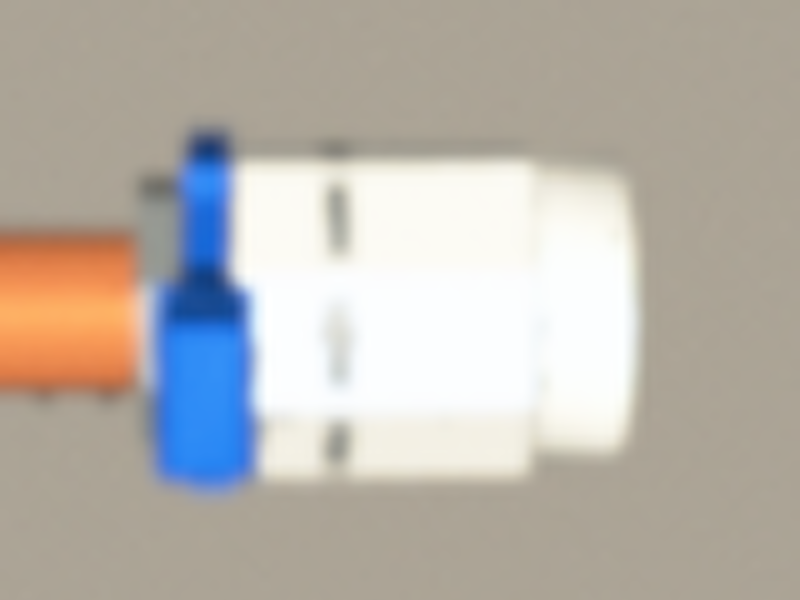

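carry_out(
  increments=[
    [[16,-6,30,0,35],[16,-6,60,0,35],[16,-6,90,0,35],[16,-6,115,0,35],[16,-6,115,0,35],[16,-6,115,0,35]],
  ],
)

```text
time_s: 3.03
position: [0.6421, 0.2016, 0.1539]
tcp_rot: [0.992, 0.124, -0.002, 0.001]
wrist_force: [-0.1, -0.1, 0.7]
width: 0.0304
gripper_force: 0.0
```

Run:
```python
from h import *
go([.6428,.2023,.1225],14.5); im,d=snap('wrist','w3'); go([.6428,.2023,.1225],14.5)
s=env.get_state();P,im,ok=cloud('w3'); r=R.from_quat(s['tcp_rot']).as_matrix(); Q=(P-s['position'])@r*1e3
np.set_printoptions(suppress=True,precision=1)
im=im.astype(int); b=ok&(im[...,2]>im[...,0]+40)&(im[...,2]>im[...,1]+20)&(abs(P[...,2]-.142)<.006)&(abs(Q[...,1])<30)
print('tab',b.sum(),Q[b].min(0),Q[b].max(0),Q[b].mean(0),P[b].mean(0)*1e3)
cv2.imwrite('pics/w3c.png',cv2.resize(cv2.imread('pics/w3.png')[150:350,180:380],(600,600)))
```

```text
now [0.6421 0.2016 0.1539] ang 14.19 t 3.0333 F [-0.09 -0.14  0.65] w 0.0304 -> shift [ 1.  -0.5 31.4] yaw -0.31 rows 0.7533785284811574
now [0.6436 0.2031 0.1562] ang 14.23 t 3.0833 F [-0.02  0.25  0.34] w 0.03 -> shift [-1.   0.6 33.7] yaw -0.27 rows 0.8098124951782025
tab 467 [-8.4 -3.5 10.5] [ 6.1  4.9 20.2] [ 0.3  0.6 13.4] [644.1 202.6 142.9]
```

View pics/w3c.png

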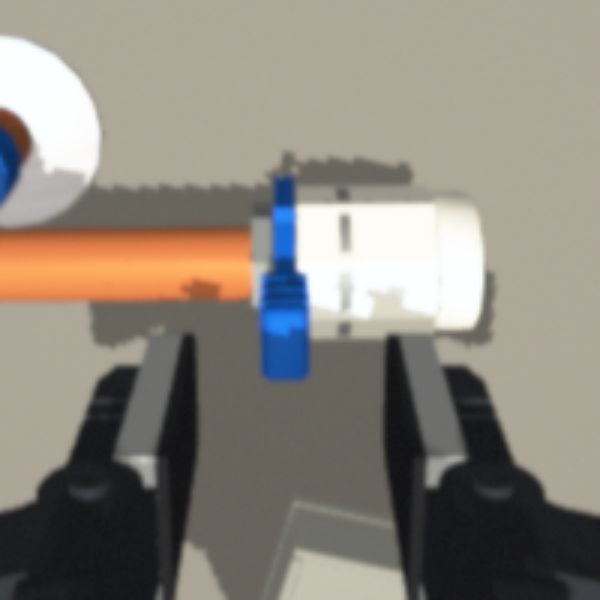

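carry_out(
  increments=[
    [[0,0.5,16,0,35],[0,0.5,32,0,35],[0,0.5,32,0,35],[0,0.5,32,0,35],[0,0.5,32,0,25]],
  ],
  newtons=35,
)

```text
time_s: 3.5
position: [0.6447, 0.2051, 0.126]
tcp_rot: [0.992, 0.125, 0.002, -0.0]
wrist_force: [-0.2, 0.7, 0.1]
width: 0.0214
gripper_force: 0.0
```

carry_out(
  increments=[
    [[0,0,0,0,10],[0,0,0,0,2],[0,0,0,0,2],[0,0,0,0,2],[0,0,0,0,2],[0,0,0,0,2]],
  ],
)

```text
time_s: 4.0
position: [0.6446, 0.2052, 0.1254]
tcp_rot: [0.992, 0.125, 0.002, -0.0]
wrist_force: [0.5, -1.0, 5.3]
width: 0.0069
gripper_force: 36.6
```

carry_out(
  increments=[
    [[0,0,-4,0,2],[0,0,-8,0,2],[0,0,-12,0,2],[0,0,-16,0,2],[0,0,-20,0,2],[0,0,-24,0,2],[0,0,-30,0,2],[0,0,-36,0,2]],
  ],
)

```text
time_s: 4.67
position: [0.6429, 0.2048, 0.1597]
tcp_rot: [0.992, 0.125, -0.0, 0.0]
wrist_force: [-0.2, -0.6, -0.1]
width: 0.0066
gripper_force: 35.8
```

carry_out(
  increments=[
    [[0,0,-15,0,2],[0,0,-30,0,2],[0,0,-30,0,2]],
  ],
)

```text
time_s: 4.92
position: [0.6458, 0.2063, 0.1947]
tcp_rot: [0.992, 0.125, 0.004, -0.001]
wrist_force: [0.7, 0.5, 0.0]
width: 0.0069
gripper_force: 35.8
```

Run:
```python
from h import *
go([.6428,.2023,.1225],14.5); im,d=snap('wrist','w4'); snap('top','t4')
np.set_printoptions(suppress=True,precision=1)
P,im,ok=cloud('t4'); im=im.astype(int)
# tray rim/inner: white-ish low z
w=(ok&(im.min(-1)>110)&(P[...,2]<.05)).astype(np.uint8); w[:200]=0;w[275:]=0;w[:,:215]=0;w[:,335:]=0
n,l,st,ce=cv2.connectedComponentsWithStats(w); i=1+st[1:,4].argmax(); q=P[l==i][:,:2].astype(np.float32)*1e3; print(cv2.minAreaRect(q),st[i])
a=cv2.imread('pics/w4.png')[150:350,130:430]; b=cv2.imread('pics/t4.png')[150:280,170:350]
cv2.imwrite('pics/c4.png',np.vstack([cv2.resize(a,(450,300)),cv2.resize(b,(450,300))]))
```

```text
now [0.6458 0.2063 0.1947] ang 14.38 t 4.9167 F [0.68 0.5  0.01] w 0.0069 -> shift [-4.5  3.2 72.2] yaw -0.12 rows 1.7364751082002998
((448.62445068359375, 8.57220458984375), (114.70906829833984, 132.4163055419922), 88.60344696044922) [ 276  218   41   48 1164]
```

View pics/c4.png

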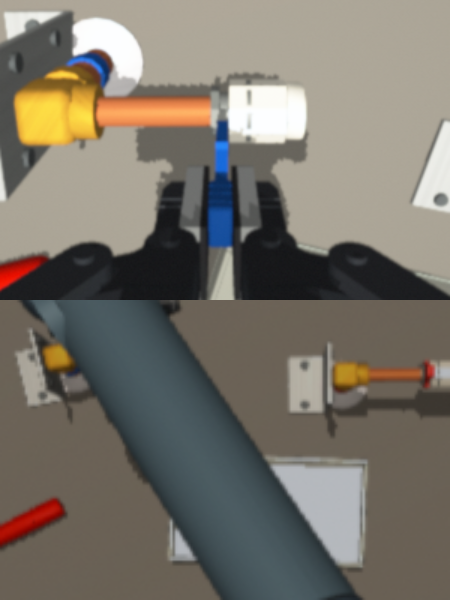

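Run:
```python
from h import *
go([.447,-.012,.19],14.4)
```

```text
now [0.6442 0.2054 0.1914] ang 14.38 t 5.0167 F [ 0.41  0.49 -1.07] w 0.0069 -> shift [-245.   161.6    0.5] yaw -0.02 rows 7.038664863170952
```

carry_out(
  increments=[
    [[-30,20,0,0,2],[-65,43,0,0,2],[-100,66,0,0,2],[-135,89,0,0,2],[-170,112,0,0,2],[-205,135,20,0,2],[-235,155,40,0,2],[-245,162,70,0,2],[-245,162,100,0,2],[-245,162,130,0,2],[-245,162,140,0,2],[-245,162,140,0,2],[-245,162,140,0,2]],
  ],
)

```text
time_s: 6.1
position: [0.4462, -0.0124, 0.0494]
tcp_rot: [0.992, 0.126, -0.0, -0.0]
wrist_force: [1.5, 0.9, -0.1]
width: 0.0068
gripper_force: 35.8
```

Run:
```python
from h import *
env.get_image('top'); go([.447,-.012,.0365],14.4)
```

```text
now [ 0.4474 -0.0124  0.0503] ang 14.43 t 6.15 F [-0.47  0.72 -0.87] w 0.0069 -> shift [-0.3 -0.5 13.8] yaw 0.03 rows 0.3318053620914993
```

carry_out(
  increments=[
    [[0,0,6,0,2],[0,0,11,0,2],[0,0,12,0,2],[0,0,12,0,2]],
  ],
)

```text
time_s: 6.48
position: [0.4461, -0.0129, 0.0374]
tcp_rot: [0.992, 0.125, 0.0, 0.0]
wrist_force: [-0.0, -0.2, 0.2]
width: 0.0068
gripper_force: 35.8
```

carry_out(
  increments=[
    [[0,0,0.5,0,2],[0,0,1,0,2],[0,0,1,0,2]],
  ],
)

```text
time_s: 6.73
position: [0.4463, -0.013, 0.0365]
tcp_rot: [0.992, 0.125, 0.0, 0.0]
wrist_force: [-0.3, -0.0, 1.0]
width: 0.0071
gripper_force: 35.9
```

carry_out(
  increments=[
    [[0,0,0.7,0,8],[0,0,0.7,0,11],[0,0,0.7,0,12],[-1,0,0.7,0,13],[-3,0,3,0,14],[-3,-3,6,0,18],[-3,-5,9,0,22],[-3,-7,12,0,27],[-3,-9,15,0,32],[-3,-12,18,0,37],[-3,-15,20,0,42],[-3,-18,22,0,46],[-3,-20,24,0,50],[-3,-22,25,0,53],[-3,-25,25,0,55],[-3,-28,25,0,55],[-3,-31,25,0,55],[-3,-33,25,0,55],[-3,-33,25,0,55]],
  ],
)

```text
time_s: 8.32
position: [0.4349, 0.0189, 0.0114]
tcp_rot: [0.992, 0.126, 0.0, -0.0]
wrist_force: [0.0, -0.4, 0.6]
width: 0.047
gripper_force: 0.0
```

Run:
```python
from h import *
go([.447,-.012,.0365],14.4); snap('wrist','w5'); snap('scene','s5'); np.set_printoptions(suppress=True,precision=1)
a=cv2.imread('pics/w5.png'); b=cv2.imread('pics/s5.png')[150:280,180:420]
cv2.imwrite('pics/c5.png',np.hstack([cv2.resize(a,(400,300)),cv2.resize(b,(400,300))]))
P,im,ok=cloud('w5'); im=im.astype(int);b=ok&(im[...,2]>im[...,0]+40)&(im[...,2]>im[...,1]+20)&(P[...,2]<.06)&(abs(P[...,0]-.45)<.06)
print(P[b].min(0)*1e3,P[b].max(0)*1e3)
```

```text
now [0.4349 0.0189 0.0114] ang 14.44 t 8.3167 F [ 0.04 -0.37  0.58] w 0.047 -> shift [  4.   32.9 -25.1] yaw 0.04 rows 0.9966554556106718
[425.5 -15.3   4.6] [458.8  31.7  15.9]
```

View pics/c5.png

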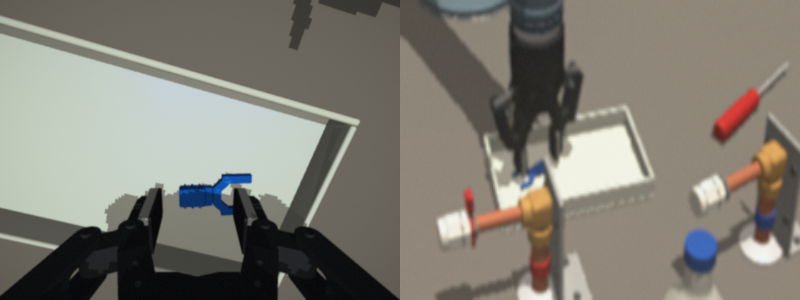

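carry_out(
  increments=[
    [[0,0,-35,0,55],[0,0,-70,0,55],[0,5,-75,0,48],[-5,40,-75,0,48],[-10,80,-75,0,48],[-20,120,-70,0,48],[-20,138,-40,0,48],[-20,138,-10,0,48],[-20,138,0,0,48],[-20,138,4,0,48],[-20,138,6,0,48],[-20,138,7,0,48],[-20,138,7,0,48]],
  ],
)

```text
time_s: 9.5
position: [0.451, -0.1195, 0.0053]
tcp_rot: [0.992, 0.126, 0.001, 0.0]
wrist_force: [-0.7, -0.2, 1.0]
width: 0.0411
gripper_force: 0.0
```

carry_out(
  increments=[
    [[0,0,1,0,48],[0,0,2,0,48],[0,0,3,0,48],[0,0,4,0,48],[0,0,4,0,48]],
  ],
)

```text
time_s: 9.92
position: [0.4498, -0.1204, 0.0003]
tcp_rot: [0.992, 0.125, 0.0, 0.0]
wrist_force: [0.1, -0.9, 0.6]
width: 0.0409
gripper_force: 0.0
```

carry_out(
  increments=[
    [[0,0,1,0,48],[0,0,2,0,48],[0,0,2,0,48],[0,0,2,0,48]],
  ],
)

```text
time_s: 10.25
position: [0.45, -0.1205, -0.0015]
tcp_rot: [0.992, 0.125, -0.0, 0.0]
wrist_force: [-0.9, -0.3, 2.9]
width: 0.0413
gripper_force: 1.7
```

carry_out(
  increments=[
    [[0,0,0.5,0,48],[0,0,1,0,48],[0,0,1,0,48]],
  ],
)

```text
time_s: 10.5
position: [0.45, -0.1205, -0.0016]
tcp_rot: [0.992, 0.125, -0.0, 0.0]
wrist_force: [-3.9, 0.8, 12.5]
width: 0.0409
gripper_force: 6.4
```

carry_out(
  increments=[
    [[0,0,0.5,0,48],[0,0,1,0,48],[0,0,1,0,48]],
  ],
)

```text
time_s: 10.75
position: [0.45, -0.1205, -0.0016]
tcp_rot: [0.992, 0.125, -0.001, 0.001]
wrist_force: [-6.5, 2.0, 22.6]
width: 0.0412
gripper_force: 10.9
```

carry_out(
  increments=[
    [[0,0,-30,0,48],[0,0,-70,0,48],[0,0,-110,0,60],[0,0,-150,0,72],[0,0,-190,0,72],[0,0,-203,0,72],[0,0,-203,0,72]],
  ],
)

```text
time_s: 11.33
position: [0.4535, -0.1212, 0.2041]
tcp_rot: [0.992, 0.125, 0.005, 0.003]
wrist_force: [0.9, -0.1, 0.1]
width: 0.0613
gripper_force: 0.0
```

Run:
```python
from h import *
go([.643,.1875,.2],14.4)
```

```text
now [ 0.4535 -0.1212  0.2041] ang 14.37 t 11.3333 F [ 0.88 -0.09  0.08] w 0.0613 -> shift [ 260.1 -252.1    4.9] yaw -0.03 rows 8.68721153837984
```

carry_out(
  increments=[
    [[28,-27,0,0,72],[56,-54,0,0,72],[84,-81,0,0,72],[112,-108,0,0,72],[140,-135,0,0,72],[168,-162,0,0,72],[196,-189,0,0,72],[224,-216,0,0,72],[250,-241,0,0,72],[262,-252,0,0,72],[262,-252,0,0,72],[262,-252,0,0,72],[262,-252,0,0,72],[262,-252,0,0,72],[262,-252,0,0,72],[262,-252,0,0,72]],
  ],
)

```text
time_s: 12.67
position: [0.641, 0.1869, 0.1993]
tcp_rot: [0.992, 0.124, -0.0, 0.001]
wrist_force: [0.1, -0.9, 0.1]
width: 0.0615
gripper_force: 0.0
```

```bash
cat > m.py <<'E'
from h import *
import sys
f=sys.argv[1]
np.set_printoptions(suppress=True,precision=1)
if f not in('w2','w3','w4'):
    for i in range(3): go([.643,.1875,.2],14.4); snap('wrist',f)
a=np.radians(14.4); ax=np.array([np.sin(a),-np.cos(a),0]); pe=np.array([np.cos(a),np.sin(a),0]); o=np.array([.648,.1885,.105])
P,im,ok=cloud(f); im=im.astype(int); D=(P-o)*1e3; s=D@ax; t=D@pe; z=P[...,2]*1e3
near=ok&(abs(t)<17)&(abs(s)<60)&(z>90)&(z<124)
cop=near&(im[...,0]>im[...,2]+50); gw=near&(im.max(-1)-im.min(-1)<40)&(im.min(-1)>60)
k=cop&(abs(s+35)<10); k2=cop&(s>-45)
print('pipe t',(t[k].min()+t[k].max())/2,t[k].min(),t[k].max(),'top z',np.percentile(z[k],95))
top=gw&(abs(t)<8)
print('copper ends s',np.percentile(s[k2],99.5),s[k2].max(),'gw s',s[top].min(),np.percentile(s[top],[.5,1,99,99.5]),s[top].max(),'captop z',np.percentile(z[top],95))
E
for f in w2 w3 w4; do python3 m.py $f; done; python3 m.py w6
```

```text
pipe t -1.6380247358735125 -8.839499053451176 5.563449581704151 top z 114.60290836769967
copper ends s -20.72522040881794 -20.700351878532782 gw s -59.02903058666766 [-20.8 -19.9  23.5  23.6] 23.873780478588312 captop z 121.76890779591689
pipe t -1.3869499429059027 -8.478354159804805 5.704454273993 top z 114.53033258912868
copper ends s -21.715946734885094 -20.999529416423634 gw s -21.238451073411145 [-21.  -20.5  23.4  23.5] 23.914156251562215 captop z 121.54425451192822
pipe t -1.2685845115805345 -8.440237289529982 5.903068266368913 top z 114.4480192639343
copper ends s -21.93703923757394 -21.90595162467497 gw s -22.101623496590822 [-21.3 -21.2  22.3  22.5] 23.013555806084415 captop z 121.80426422205419
now [0.6 0.2 0.2] ang 14.26 t 12.6667 F [ 0.1 -0.8  0.1] w 0.0615 -> shift [ 2.1 -0.  -0.7] yaw -0.14 rows 0.0527310077770122
now [0.6 0.2 0.2] ang 14.28 t 12.7167 F [-0.2  0.1 -0.8] w 0.0616 -> shift [ 1.9  0.3 -0.5] yaw -0.12 rows 0.048502368947521975
now [0.6 0.2 0.2] ang 14.31 t 12.7667 F [0.3 0.7 0.2] w 0.0612 -> shift [ 1.8  0.7 -0.4] yaw -0.09 rows 0.04729324752746318
pipe t -1.1646429923878214 -8.113071970869303 5.78378598609366 top z 114.82403496165702
copper ends s -22.51189833968727 -22.434043408661626 gw s -59.48019589582842 [-22.7 -21.6  22.6  22.7] 22.988020783134157 captop z 121.67410652955434
```

```bash
cat > p.py <<'E'
from h import *
import sys
env.get_image('wrist'); go([float(x) for x in sys.argv[1:4]],14.45)
E
python3 p.py .6468 .1883 .135
```

```text
now [0.6411 0.1883 0.1996] ang 14.34 t 12.8667 F [ 0.14 -0.57 -0.48] w 0.0614 -> shift [ 5.5  1.4 64.6] yaw -0.11 rows 1.55591342556266
```

carry_out(
  increments=[
    [[5.5,1,20,0,72],[5.5,1,40,0,72],[5.5,1,60,0,72],[5.5,1,64,0,72],[5.5,1,64,0,72],[5.5,1,64,0,72],[5.5,1,64,0,72],[5.5,1,64,0,72]],
  ],
)

```text
time_s: 13.53
position: [0.6478, 0.1898, 0.1373]
tcp_rot: [0.992, 0.125, 0.002, -0.0]
wrist_force: [-0.3, -0.2, 0.3]
width: 0.0616
gripper_force: 0.0
```

```bash
python3 p.py .6468 .1883 .1122;python3 p.py .6468 .1883 .1122; python3 m.py w7
```

```text
now [0.6477 0.1897 0.1371] ang 14.38 t 13.5833 F [ 0.09 -1.02 -0.29] w 0.0613 -> shift [-1.3  1.2 24.9] yaw -0.07 rows 0.5986844451406005
now [0.6475 0.1896 0.1368] ang 14.38 t 13.6333 F [ 0.11 -0.42 -0.1 ] w 0.0615 -> shift [-1.   1.1 24.6] yaw -0.07 rows 0.5914352891595737
now [0.6 0.2 0.1] ang 14.38 t 13.6333 F [ 0.1 -0.4 -0.1] w 0.0615 -> shift [ -4.7   0.9 -63.2] yaw -0.02 rows 1.519725926060842
now [0.6 0.2 0.1] ang 14.38 t 13.6833 F [ 0.4 -0.3 -0. ] w 0.0613 -> shift [ -4.5   0.9 -63.5] yaw -0.02 rows 1.5267763516968782
now [0.6 0.2 0.1] ang 14.38 t 13.7333 F [ 0.1  0.3 -0.6] w 0.0615 -> shift [ -4.3   0.8 -63.8] yaw -0.02 rows 1.5336488595744515
pipe t -0.9565285264282863 -7.838075151637001 5.925018098780428 top z 114.5331064894904
copper ends s -21.906183968248754 -21.71412425919967 gw s -48.18905355166669 [-40.8 -21.6  22.4  22.6] 23.016017599005547 captop z 121.6835092328649
```

carry_out(
  increments=[
    [[0,0.7,8,0,72],[0,0.7,15,0,72],[0,0.7,19,0,72],[0,0.7,19,0,72],[0,0.7,19,0,66],[0,0.7,19,0,66],[0,0.7,19,0,66],[0,0.7,19,0,66],[0,0.7,19,0,66]],
  ],
  newtons=28,
)

```text
time_s: 14.53
position: [0.647, 0.1886, 0.1167]
tcp_rot: [0.992, 0.125, 0.0, -0.0]
wrist_force: [-0.4, 0.0, 0.3]
width: 0.0565
gripper_force: 0.0
```

```bash
python3 p.py .6468 .1883 .1122;python3 p.py .6468 .1883 .1122
```

```text
now [0.647  0.1886 0.1167] ang 14.38 t 14.5833 F [ 0.19  0.25 -0.4 ] w 0.0564 -> shift [-0.3  0.2  4.5] yaw -0.07 rows 0.10733308316012694
now [0.647  0.1886 0.1166] ang 14.39 t 14.6333 F [-0.36  0.32 -0.34] w 0.0566 -> shift [-0.2  0.2  4.4] yaw -0.06 rows 0.1050786498818421
```

carry_out(
  increments=[
    [[0,0.2,2,0,62],[0,0.2,4,0,60],[0,0.2,4.2,0,57],[0,0.2,4.2,0,57],[0,0.2,4.2,0,57],[0,0.2,4.2,0,57],[0,0.2,4.2,0,57]],
  ],
)

```text
time_s: 15.22
position: [0.6469, 0.1884, 0.1122]
tcp_rot: [0.992, 0.125, 0.0, -0.0]
wrist_force: [0.3, 0.5, -0.7]
width: 0.049
gripper_force: 0.0
```

```bash
python3 p.py .6468 .1883 .1122
python3 - <<'E'
from h import *
snap('wrist','w8'); snap('scene','s8')
a=cv2.imread('pics/w8.png')[120:320,150:410]; b=cv2.imread('pics/s8.png')[180:280,330:460]
cv2.imwrite('pics/c8.png',np.hstack([cv2.resize(a,(520,400),interpolation=2),cv2.resize(b,(280,400),interpolation=2)]))
E
```

```text
now [0.6469 0.1884 0.1122] ang 14.38 t 15.2667 F [ 1.84 -0.02 -0.08] w 0.0486 -> shift [-0.1  0.  -0. ] yaw -0.07 rows 0.00333831455038959
```

View pics/c8.png

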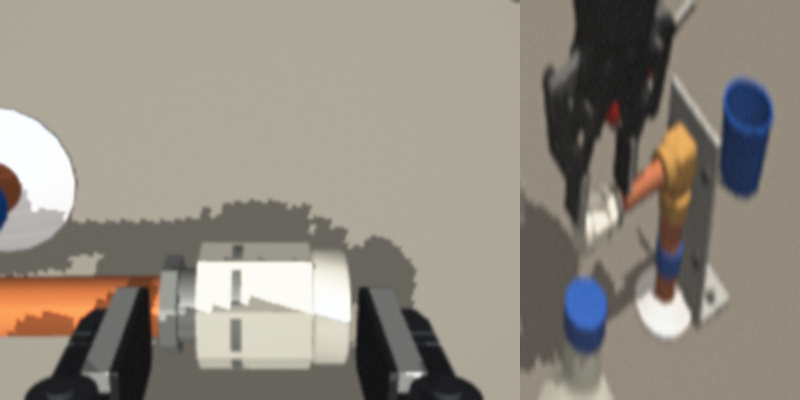

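carry_out(
  increments=[
    [[0,0,0,0,55],[0,0,0,0,53],[0,0,0,0,51],[0,0,0,0,49],[0,0,0,0,47],[0,0,0,0,44],[0,0,0,0,40],[0,0,0,0,40],[0,0,0,0,40]],
  ],
  newtons=28,
)

```text
time_s: 16.12
position: [0.6475, 0.1873, 0.1129]
tcp_rot: [0.992, 0.125, 0.0, 0.001]
wrist_force: [-0.6, -3.2, 5.8]
width: 0.0386
gripper_force: 27.8
```

carry_out(
  increments=[
    [[0,0,-0.5,0,40],[0,1,-0.5,0,40],[0,2,-0.5,0,40],[0,3,-0.5,0,40],[0,4,-0.5,0,40],[0,5,-0.5,0,40]],
  ],
)

```text
time_s: 16.62
position: [0.6475, 0.187, 0.113]
tcp_rot: [0.992, 0.126, 0.0, -0.002]
wrist_force: [-1.0, 3.8, 3.1]
width: 0.0382
gripper_force: 27.7
```

```bash
python3 p.py .6468 .1883 .1122
```

```text
now [0.6475 0.1869 0.1129] ang 14.5 t 16.6667 F [-1.13  3.41  3.56] w 0.0387 -> shift [-0.3 -1.6  0.7] yaw 0.05 rows 0.0417130668488731
```

carry_out(
  increments=[
    [[0,1,0,0,40],[0,2,0,0,40],[0,3,0,0,40],[0,4,0,0,40],[0,4,0,0,40],[0,4,0,0,40]],
  ],
)

```text
time_s: 17.17
position: [0.6491, 0.1801, 0.1128]
tcp_rot: [0.992, 0.125, 0.0, -0.0]
wrist_force: [-2.0, 5.0, 4.6]
width: 0.0384
gripper_force: 28.0
```

```bash
python3 p.py .6468 .1883 .1122; python3 m.py w9
```

```text
now [0.6491 0.18   0.1128] ang 14.39 t 17.2167 F [-1.68  3.84  4.26] w 0.0383 -> shift [-0.2 -8.6  0.7] yaw -0.06 rows 0.20636869351787593
now [0.6 0.2 0.1] ang 14.39 t 17.2167 F [-1.7  3.8  4.3] w 0.0383 -> shift [ -4.1  -8.8 -87.2] yaw -0.01 rows 2.102817264882369
now [0.6 0.2 0.1] ang 14.39 t 17.2667 F [-1.1  5.   5. ] w 0.0384 -> shift [ -4.1  -8.8 -87.2] yaw -0.01 rows 2.1030042892189877
now [0.6 0.2 0.1] ang 14.39 t 17.3167 F [-1.1  4.5  5.1] w 0.0387 -> shift [ -4.1  -8.8 -87.2] yaw -0.01 rows 2.1032819742426185
pipe t -0.9093210106023446 -7.752538711363638 5.9338966901589485 top z 114.39323139958714
copper ends s -14.098420058732637 -13.042159406028286 gw s -59.674986371675914 [-52.4 -44.8  28.   28.1] 39.47358699674206 captop z 121.46447645927233
```

carry_out(
  increments=[
    [[0,2,-0.2,0,40],[0,4,-0.3,0,40],[0,6,-0.3,0,40],[0,8,-0.3,0,40],[0,10,-0.3,0,40],[0,12,-0.3,0,40],[0,14,-0.3,0,40],[0,14,-0.3,0,40]],
  ],
)

```text
time_s: 18.03
position: [0.6531, 0.1637, 0.1126]
tcp_rot: [0.992, 0.125, -0.0, 0.001]
wrist_force: [0.4, 1.4, 0.9]
width: 0.0389
gripper_force: 28.0
```

carry_out(
  increments=[
    [[0,2,0,0,40],[0,4,0,0,40],[0,6,0,0,40],[0,8,0,0,40],[0,10,0,0,40],[0,12,0,0,40],[0,14,0,0,40],[0,16,0,0,40],[0,18,0,0,40],[0,20,0,0,40],[0,22,0,0,40],[0,24,0,0,40],[0,26,0,0,40],[0,28,0,0,40],[0,30,0,0,40]],
  ],
)

```text
time_s: 19.28
position: [0.6601, 0.1368, 0.1129]
tcp_rot: [0.992, 0.125, 0.0, 0.0]
wrist_force: [0.4, -0.7, -0.3]
width: 0.0385
gripper_force: 28.2
```

```bash
python3 p.py .6468 .1883 .1122; python3 m.py wa
```

```text
now [0.6603 0.1361 0.1129] ang 14.35 t 19.3333 F [ 0.92 -0.82 -2.02] w 0.0386 -> shift [ -0.1 -53.9   0.6] yaw -0.1 rows 1.2934768684635913
now [0.7 0.1 0.1] ang 14.35 t 19.3333 F [ 0.9 -0.8 -2. ] w 0.0386 -> shift [ -4.  -54.1 -87.2] yaw -0.05 rows 2.4611425593235237
now [0.7 0.1 0.1] ang 14.34 t 19.3833 F [-1.  -0.1 -0.8] w 0.0384 -> shift [ -4.  -53.9 -87.2] yaw -0.06 rows 2.459496841799976
now [0.7 0.1 0.1] ang 14.35 t 19.4333 F [ 0.1 -0.3 -0.5] w 0.0383 -> shift [ -4.  -53.6 -87.1] yaw -0.05 rows 2.4550401327364915
pipe t -1.024220149291093 -7.937932366879643 5.889492068297457 top z 114.42371464691715
copper ends s 11.102154748601121 11.31998772716967 gw s -54.997582812851675 [-50.8 -45.7  59.9  60. ] 59.99530145951917 captop z 121.24602472514076
```

carry_out(
  increments=[
    [[0,4,-10,0,40],[0,4,-30,0,40],[0,4,-50,0,40],[0,4,-60,0,40],[-25,0,-60,0,40],[-55,-5,-60,0,40],[-85,-9,-60,0,40],[-115,-12,-60,0,40],[-145,-15,-60,0,40],[-175,-17,-60,0,40],[-200,-18,-55,0,40],[-213,-18,-40,0,40],[-213,-18,-20,0,40],[-213,-18,0,0,40],[-213,-18,20,0,40],[-213,-18,40,0,40],[-213,-18,60,0,40],[-213,-18,70,0,40],[-213,-18,70,0,40],[-213,-18,70,0,40]],
  ],
)

```text
time_s: 21.15
position: [0.4493, 0.1018, 0.0431]
tcp_rot: [0.992, 0.125, -0.0, -0.0]
wrist_force: [-0.8, 1.0, -1.2]
width: 0.0384
gripper_force: 28.5
```

```bash
python3 p.py .447 .1 .0275
python3 - <<'E'
from h import *
np.set_printoptions(suppress=True,precision=1)
snap('wrist','wb'); P,im,ok=cloud('wb'); s=env.get_state(); Q=(P-s['position'])@R.from_quat(s['tcp_rot']).as_matrix()*1e3
im=im.astype(int); w=ok&(im.max(-1)-im.min(-1)<40)&(im.min(-1)>100)&(abs(Q[...,1])<19)&(abs(Q[...,0])<22)&(Q[...,2]<15)&(Q[...,2]>-20)
for y in range(-18,19,4):
    k=w&(abs(Q[...,1]-y)<2)
    if k.sum(): print(y,k.sum(),np.percentile(Q[k][:,2],[5,50]),Q[k][:,0].min(),Q[k][:,0].max())
b=ok&(im[...,2]>im[...,0]+40)&(im[...,2]>im[...,1]+20)&(P[...,2]<.06)&(abs(P[...,0]-.45)<.06)
print(b.sum(), P[b].min(0)*1e3 if b.any() else 0,P[b].max(0)*1e3 if b.any() else 0)
E
```

```text
now [0.4501 0.102  0.0438] ang 14.4 t 21.2 F [ 0.33 -0.23 -0.96] w 0.0383 -> shift [-3.5  1.1 16.3] yaw -0.05 rows 0.40010433040438215
-18 135 [-4.4 -1.6] -11.973918543365725 10.608709237168739
-14 502 [-7.7 -5. ] -15.114165411164647 13.600723481238834
-10 499 [-7.7 -5.5] -14.834964117299219 13.712005363185598
-6 413 [-8.  -5.6] -16.32106590850561 13.591752513151658
-2 491 [-8.1 -5.2] -16.73054011871102 13.750589665802472
2 553 [-8.1 -5.3] -15.869199143419749 13.687823344631687
6 509 [-8.3 -5.5] -15.626796362492861 13.730676655976145
10 512 [-8.2 -5.1] -15.603746052628429 13.79256133154303
14 468 [-7.8 -5.4] -11.78306601457579 13.096024926628953
18 346 [-7.8 -5.1] -11.85832080676973 13.085710822128918
1887 [421.4 -24.7   4.4] [458.7  32.7  16.1]
```

carry_out(
  increments=[
    [[0,0,5,0,40],[0,0,9,0,40],[0,0,12,0,40],[0,0,13,0,40],[0,0,13,0,40],[0,0,13,0,40]],
  ],
)

```text
time_s: 21.75
position: [0.4491, 0.1015, 0.0298]
tcp_rot: [0.992, 0.125, -0.0, -0.0]
wrist_force: [-0.9, -0.6, -0.3]
width: 0.0384
gripper_force: 28.5
```

carry_out(
  increments=[
    [[0,0,0.5,0,40],[0,0,1,0,40],[0,0,1.5,0,40],[0,0,1.5,0,40]],
  ],
)

```text
time_s: 22.08
position: [0.4492, 0.1015, 0.0284]
tcp_rot: [0.992, 0.125, -0.0, -0.0]
wrist_force: [0.1, -0.1, -1.7]
width: 0.0381
gripper_force: 28.5
```

carry_out(
  increments=[
    [[0,0,0.4,0,40],[0,0,0.8,0,40],[0,0,0.8,0,40]],
  ],
)

```text
time_s: 22.33
position: [0.4492, 0.1015, 0.0275]
tcp_rot: [0.992, 0.125, -0.0, -0.0]
wrist_force: [0.6, 0.2, -1.2]
width: 0.0382
gripper_force: 28.5
```

carry_out(
  increments=[
    [[0,0,0.5,0,40],[0,0,1,0,40],[0,0,1,0,40]],
  ],
)

```text
time_s: 22.58
position: [0.4496, 0.1015, 0.0269]
tcp_rot: [0.992, 0.125, 0.0, 0.0]
wrist_force: [0.5, -0.0, 3.3]
width: 0.0383
gripper_force: 29.8
```

carry_out(
  increments=[
    [[0,0,0.5,0,40],[0,0,1,0,40],[0,0,1,0,40]],
  ],
)

```text
time_s: 22.83
position: [0.4499, 0.1015, 0.0266]
tcp_rot: [0.992, 0.125, 0.0, 0.0]
wrist_force: [-2.5, -2.1, 9.7]
width: 0.0382
gripper_force: 31.7
```

carry_out(
  increments=[
    [[0,0,-0.8,0,40],[0,0,-0.8,0,44],[0,0,-0.8,0,46],[0,0,-0.8,0,48],[0,0,-0.8,0,50],[0,0,-0.8,0,52],[0,0,-0.8,0,55],[0,0,-0.8,0,60],[0,0,-0.8,0,65],[0,0,-0.8,0,65],[0,0,-10,0,65],[0,0,-30,0,65],[0,0,-60,0,65],[0,0,-100,0,65],[0,0,-140,0,65],[0,0,-180,0,65],[0,0,-200,0,65],[0,0,-200,0,65]],
  ],
)

```text
time_s: 24.33
position: [0.4533, 0.1029, 0.2322]
tcp_rot: [0.992, 0.125, 0.006, 0.001]
wrist_force: [0.6, 0.8, 0.7]
width: 0.0556
gripper_force: 0.0
```

Run:
```python
from h import *
np.set_printoptions(suppress=True,precision=1)
for i in range(3):
    snap('wrist','wc'); P,im,ok=cloud('wc'); im=im.astype(int)
    w=ok&(im.min(-1)>60)&(P[...,2]>.017)&(P[...,2]<.06)&(abs(P[...,0]-.447)<.045)&(abs(P[...,1]-.06)<.09)
    b=ok&(im[...,2]>im[...,0]+40)&(im[...,2]>im[...,1]+20)&(P[...,2]<.06)&(abs(P[...,0]-.45)<.06)
    print(w.sum(),P[w].min(0)*1e3,P[w].max(0)*1e3,'clip',P[b].min(0)*1e3,P[b].max(0)*1e3)
s=env.get_state(); print(s['time_s'],s['position'],s['wrist_force'])
```

```text
1073 [431.8  75.8  18.3] [467.2 124.6  36.6] clip [423.8 -21.8   4.1] [458.   31.7  16.6]
1091 [431.2  76.   17.1] [467.1 124.8  36.5] clip [423.3 -22.    4. ] [458.   31.6  16. ]
1117 [431.9  76.3  17.2] [467.5 124.3  37.1] clip [423.5 -20.1   3.9] [458.2  32.   16.8]
24.4833 [0.4 0.1 0.2] [-0.7 -0.  -0.2]
```

```bash
python3 -c "
from cell import env
print(env.job_done())"
```

```text
the job is handed in; nothing more can be done
None
```

I pulled the blue clip off and laid it in the white tray. I then drew the cold stop end straight off the pipe with its collet ring squeezed in at about 28 N and laid it beside the clip. The job was handed in after about 24.5 s, with the gripper clear and the hot side untouched, but no verdict came back.

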